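Snap the knitting accessory case shut

ROBOT

A 6-joint arm with a two-finger parallel gripper is mounted at the origin on the work surface. World frame = base frame: x ahead of the robot, y to its left, z up, the work surface at z = 0. Lengths are in m, angles in rad, forces in N, time in s.
With the tool pointing down it reaches from about 0.35 to 0.775 m from the base axis. Payload 7.3 kg.
Tool frame: the origin (TCP) lies between the finger pads; the fingertips stand robot.tcp_to_tips ahead of it and the grasp point (between the pads) lies 2 mm behind it (robot.tcp_to_tips is the distance from the TCP to the fingertips, in m); y points along the fingers, x is the direction in which the jaws open and shut, and the axes are right-handed (so a half turn about y gives the same grasp; the last joint's range is limited). The gripper opens to 92 mm and grips with 3 to 60 N. Pads are 19 mm wide; open, the fingers measure 130 mm over their backs; the gripper's body (75 mm by 190 mm) begins 47 mm behind the grasp point.
Start: joints at [1.143, 0.342, 1.524, -0, 1.275, -0.146], TCP at [0.146, 0.504, 0.244] pointing down, gripper open.
Joint ranges: [-2.53, 2.53], [-0.77, 2.02], [0.04, 2.7], [-1, 4.14], [0.28, 2.66], [-3.11, 3.11]. Speed limits (rad/s): [2.57, 2.57, 3.14, 3.14, 3.14, 3.14].

INTERFACE

Orientations are given as [roll, pitch, yaw] about the fixed x, y, z axes, in that order (R = Rz(yaw) Ry(pitch) Rx(roll)).
In Python, from cell import status, read_camera, get_calibration, robot gives the robot as it stands.
- The arm moves only by the shell command python3 -m creep 'ROWS' [FORCE]. ROWS is JSON, a list of rows, each an object of numbers: "dx", "dy", "dz": the shift along the tool's x, y, z in m; "rx", "ry", "rz": the turn, a rotation vector about the tool's x, y, z in rad; "gripper": the opening, from 0 (shut) to 1 (fully open). A call has 1 to 20 rows; each row is the pose to reach, as a shift and turn from the pose commanded when the call began, along the tool's axes at that moment; what a row does not reach only later rows make up. A row lasts 1/8 s, in which the tool goes at most 62.5 mm and 10.7 degrees, less where a joint would pass 70% of its speed; a pose out of reach is approached as far as the arm can. A call with a gripper value outside its range is refused whole. The fingers move at their own pace and stop on an object; FORCE is the grip in N (left out, the last holds). Time passes only in rows, so rows that repeat a pose let the fingers close. It gives the time, the measured TCP pose, the force and the opening at its end, in the units of the state.
- status.observe(): the state, without advancing time (a new reading comes with each control period).
- read_camera(name): name is "side" or "top"; returns (picture, depth): 420x560x3 uint8, red, green, blue; 420x560 float32, m along the optical axis (not along the pixel's ray), 0 where there is no reading.
- get_calibration(name): a dict with "fx", "fy", "cx", "cy" (pixels), "D" ([k1, k2, p1, p2, k3] as OpenCV has them; the pictures are not rectified), "xyz" and "rotation" of the camera in the world. Camera axes: x right, y down, z forward; pixel columns grow to the right and rows downward; lengths in m; the calibration is good to about 2 mm. A picture is of the moment at which its call begins. get_calibration takes no time and is no camera call.
- robot.hand_in(): hands the job in, once; it reports no verdict.
The state is a dict: "time": time; "qpos": joint angles; "qvel": joint speeds; "joint_efforts": joint torques, N m; "tool_pos": TCP position; "tool_rot": TCP orientation; "contact_force": force on the tool from outside, world axes, zero at the start; "torque": the same for the moment, N m; "opening": finger opening in m.
Only numpy, scipy, OpenCV 4.12 (cv2) and the standard library are available. Lean on these libraries where they do the work, as an engineer would, in place of code of your own. Each camera call takes 0.05 s, during which the arm holds its last target.

TASK

Close the accessory case on the knitting table: press down the raised flap on each of the lid's four sides with the fingertips until every one has clicked shut, flush with the lid. Only press: leave the case standing where it is without lifting or shoving it, and do not disturb the other things on the table.

Things in the scene. Friction and masses are not known exactly. Their poses are not given: they have to be found in the camera images.
- case: grey plastic accessory case with a cream lid, loose on the table, about 0.9 kg. Sizes in mm: lid 158 (case x) by 208 (case y), its top face 70 above the table. Origin at the centre of the underside, z up. The middle of the lid and its four corners are fixed and level; on each of the four sides a rim flap, hinged along its inner edge, stands up at its outer edge at the start.
- flap_front (a joint): hinge angle of the flap on the case's -x side (long side, nearest the robot when the case's yaw is 0): 0 = standing open (as at the start), 0.29 rad = clicked shut and flush with the lid. It has a spring snap: pressed past about half way (0.145) it clicks shut by itself and stays; let go before that it springs back open. About 8 N at the pad is needed; it stops rigidly at 0.29
- flap_front_pad (a point): press point on the top face of that flap (sizes in mm: 34 deep from hinge to outer edge, 120 long, 6 thick, a 14 mm skirt hanging at its outer edge), mid-length, 24 from the hinge and 12 from the outer edge, marked by three low ribs; height 70 above the table when shut, about 77 when open. z is the flap's normal, x points inward to the hinge, y along the flap
- flap_back (a joint): hinge angle of the flap on the case's +x side (long side, away from the robot): 0 = standing open (as at the start), 0.29 rad = clicked shut and flush with the lid. It has a spring snap: pressed past about half way (0.145) it clicks shut by itself and stays; let go before that it springs back open. About 8 N at the pad is needed; it stops rigidly at 0.29
- flap_back_pad (a point): press point on the top face of that flap (sizes in mm: 34 deep from hinge to outer edge, 120 long, 6 thick, a 14 mm skirt hanging at its outer edge), mid-length, 24 from the hinge and 12 from the outer edge, marked by three low ribs; height 70 above the table when shut, about 77 when open. z is the flap's normal, x points inward to the hinge, y along the flap
- flap_left (a joint): hinge angle of the flap on the case's +y end (short side): 0 = standing open (as at the start), 0.29 rad = clicked shut and flush with the lid. It has a spring snap: pressed past about half way (0.145) it clicks shut by itself and stays; let go before that it springs back open. About 8 N at the pad is needed; it stops rigidly at 0.29
- flap_left_pad (a point): press point on the top face of that flap (sizes in mm: 34 deep from hinge to outer edge, 73 long, 6 thick, a 14 mm skirt hanging at its outer edge), mid-length, 24 from the hinge and 12 from the outer edge, marked by three low ribs; height 70 above the table when shut, about 77 when open. z is the flap's normal, x points inward to the hinge, y along the flap
- flap_right (a joint): hinge angle of the flap on the case's -y end (short side): 0 = standing open (as at the start), 0.29 rad = clicked shut and flush with the lid. It has a spring snap: pressed past about half way (0.145) it clicks shut by itself and stays; let go before that it springs back open. About 8 N at the pad is needed; it stops rigidly at 0.29
- flap_right_pad (a point): press point on the top face of that flap (sizes in mm: 34 deep from hinge to outer edge, 73 long, 6 thick, a 14 mm skirt hanging at its outer edge), mid-length, 24 from the hinge and 12 from the outer edge, marked by three low ribs; height 70 above the table when shut, about 77 when open. z is the flap's normal, x points inward to the hinge, y along the flap
- jar: small closed glass jar with a steel cap, diameter 48, 75 high; stands about 15 cm from the case's centre, off its +y end (sizes in mm). Bystander; origin at the centre of its underside
- cone: empty cardboard yarn cone, foot diameter 54, 105 high; stands about 16 cm from the case's centre, off its -y end (sizes in mm). Bystander; origin at the centre of its underside
- counter: cream row counter, 45 x 75 x 40 high, about 15 cm from the case's centre, off its +x side (sizes in mm). Bystander; origin at the centre of its underside
- latch_tool: hand tool with a grey handle and thin steel shank, 170 long, lying on the table to the robot's right (sizes in mm). Bystander; origin at the centre of its underside as it lies
- mug: white mug, diameter 80, 90 high, on the robot's left (sizes in mm). Bystander; origin at the centre of its underside
- weight: dark steel comb-shaped claw weight, 45 x 90 x 22 high, on the robot's right (sizes in mm). Bystander; origin at the centre of its underside
- tray: low white divided tray, 100 x 160 x 35 high, on the robot's left (sizes in mm). Bystander; origin at the centre of its underside

How it is judged:
By the outcome, as a careful person would: the job done as asked, in the order asked, and still so for the second after the job is handed in, with the robot touching nothing.
It also fails if it takes over 42 s, if anything falls off the work surface, if the arm or the gripper's body presses on something with over 40 N, if the wrist force passes 120 N, or if a joint passes its speed limit or range.

## Working session

There is one attempt and no reset: what is moved stays moved. The work goes in short steps, Python scripts to look and compute and a shell command to move; the robot and the scene stay as the last step left them, time stands still between calls to the robot, and variables do not carry over. Pictures are saved under pics/ and viewed, and the job is handed in when it is done.

```bash
mkdir -p pics; ls
python3 - <<'E'
from cell import status, read_camera, get_calibration, robot
import cv2,numpy as np
print(status.observe()); print(robot.tcp_to_tips)
for n in("top","side"):
    p,d=read_camera(n); cv2.imwrite(f"pics/{n}0.png",p[:,:,::-1]); np.save(f"pics/{n}0.npy",d)
    print(get_calibration(n))
E
```

```text
pics
{'time': 0.0, 'qpos': array([ 1.14299708e+00,  3.42739095e-01,  1.52500983e+00, -6.10597890e-06,
        1.27541514e+00, -1.45961004e-01]), 'qvel': array([-9.02177095e-04,  1.77564710e-04,  7.34964476e-05, -7.63385620e-04,
        4.71821308e-04, -3.67333848e-04]), 'joint_efforts': array([ 2.17047855e-04, -4.31227076e+01, -2.44225448e+01,  7.19799497e-02,
        5.55974082e-02, -1.50286869e-04]), 'tool_pos': array([0.14581395, 0.50394555, 0.24303896]), 'tool_rot': array([-1.57057355e+00,  1.55555026e-03,  1.28896004e+00]), 'contact_force': array([-0.18755006, -0.23460302,  0.33122505]), 'torque': array([-0.00389692,  0.03923478, -0.00114323]), 'opening': 0.09198443365614559}
0.017
{'fx': 412.51786306412134, 'fy': 412.51786306412134, 'cx': 277.90327311772364, 'cy': 206.37450090379343, 'D': array([-0.0104631,  0.       ,  0.       ,  0.       ,  0.       ]), 'xyz': array([ 0.42430592, -0.01884127,  1.22254066]), 'rotation': array([-3.03373494,  0.00560068, -1.58972108])}
{'fx': 432.89413884151463, 'fy': 432.89413884151463, 'cx': 272.088658066942, 'cy': 214.93209301030282, 'D': array([-0.01366539,  0.        ,  0.        ,  0.        ,  0.        ]), 'xyz': array([ 0.41684242, -1.23865595,  0.74483982]), 'rotation': array([-2.05290272e+00, -1.19549969e-03, -8.86132974e-02])}
```

View pics/top0.png

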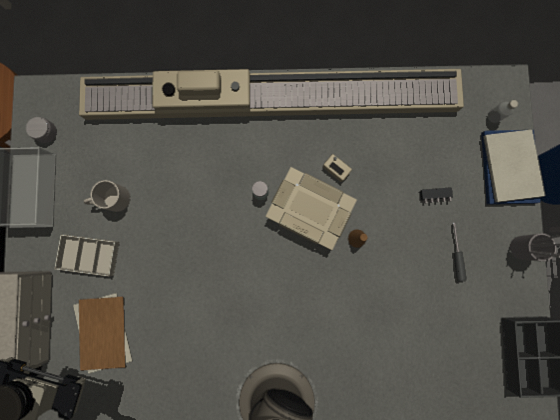

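View pics/side0.png

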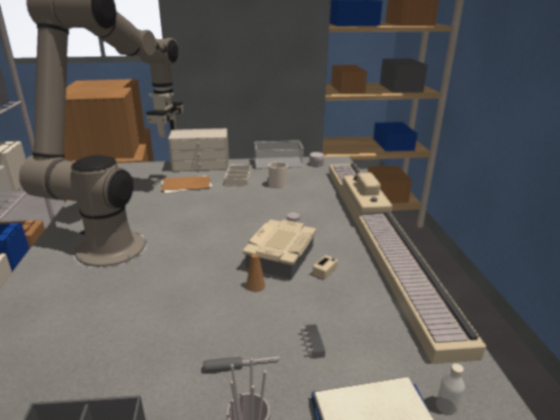

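Run:
```python
import cv2,numpy as np
p=cv2.imread("pics/top0.png"); c=p[155:265,235:385]; cv2.imwrite("pics/crop0.png",cv2.resize(np.clip(c*1.4,0,255).astype('uint8'),None,fx=5.3,fy=5.3,interpolation=cv2.INTER_CUBIC))
d=np.load("pics/top0.npy"); print(np.round(d[200:218:4,300:324:4],4))
p=cv2.imread("pics/side0.png"); c=p[200:300,225:350]; cv2.imwrite("pics/crops0.png",cv2.resize(np.clip(c*1.4,0,255).astype('uint8'),None,fx=6,fy=6,interpolation=cv2.INTER_CUBIC))
```

```text
[[1.1586 1.1582 1.16   1.1608 0.     1.1559]
 [1.1595 1.1566 1.1572 1.1557 1.1583 1.1605]
 [1.1524 1.1603 1.1583 1.1555 1.1569 1.1601]
 [1.1549 1.1551 1.1555 1.1536 1.1516 1.1583]
 [1.1533 1.1578 1.1551 1.1523 1.1575 1.1526]]
```

View pics/crop0.png

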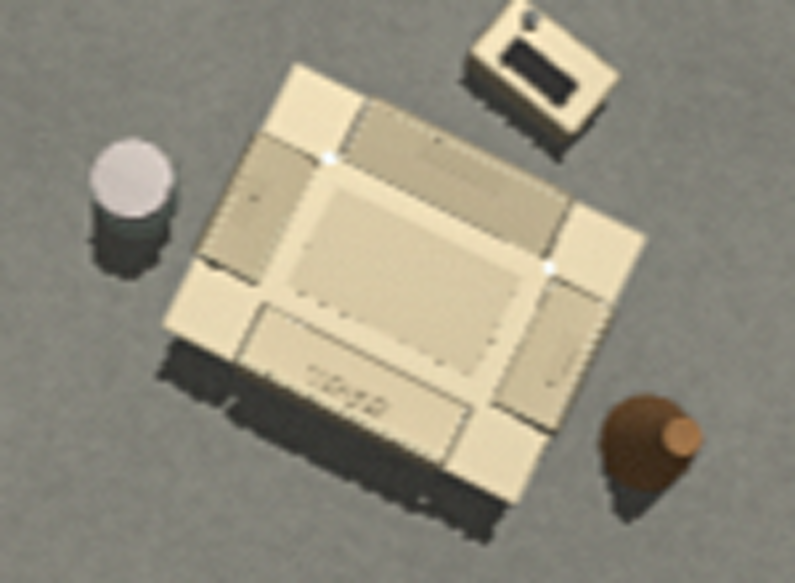

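View pics/crops0.png

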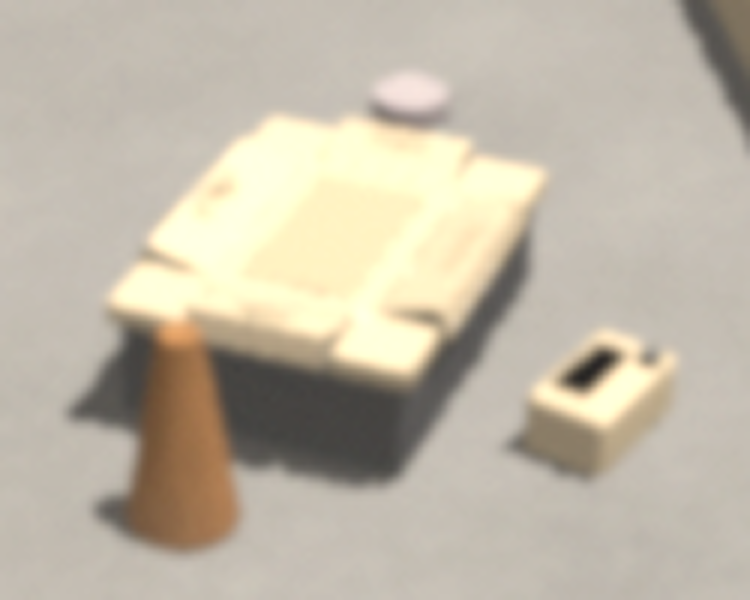

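```bash
cat > h.py <<'E'
import cv2,numpy as np
from scipy.spatial.transform import Rotation as R
from cell import status, read_camera, get_calibration, robot
def ray(n,uv,z):
    c=get_calibration(n); K=np.array([[c['fx'],0,c['cx']],[0,c['fy'],c['cy']],[0,0,1]])
    q=cv2.undistortPoints(np.array(uv,float).reshape(-1,1,2),K,c['D']).reshape(-1,2)
    d=np.c_[q,np.ones(len(q))]@R.from_euler('xyz',c['rotation']).as_matrix().T
    return c['xyz']+d*((z-c['xyz'][2])/d[:,2])[:,None]
def proj(n,X):
    c=get_calibration(n); K=np.array([[c['fx'],0,c['cx']],[0,c['fy'],c['cy']],[0,0,1]])
    M=R.from_euler('xyz',c['rotation']).as_matrix().T
    return cv2.projectPoints(np.array(X,float).reshape(-1,1,3),cv2.Rodrigues(M)[0],-M@c['xyz'],K,c['D'])[0].reshape(-1,2)
E
python3 - <<'E'
from h import *
o=np.array([235,155]); 
P=np.array([(297,62),(648,236),(517,503),(163,325)])/5.3+o-.4
def rep(X):
    print(np.round(X[:,:2],4), 'centre',X[:,:2].mean(0),'sides',[round(np.linalg.norm(X[i]-X[i-1]),4) for i in range(4)])
    v=X[0]-X[1]+X[3]-X[2]; w=X[0]-X[3]+X[1]-X[2]
    print('yaw',np.degrees(np.arctan2(-v[0],v[1])),np.degrees(np.arctan2(w[1],w[0])))
rep(ray('top',P,0.07))
img=cv2.imread("pics/top0.png"); hsv=cv2.cvtColor(img,cv2.COLOR_BGR2HSV)
m=cv2.inRange(hsv,(12,40,100),(35,255,255))
for c in cv2.findContours(m,0,1)[0]:
    if cv2.contourArea(c)>2000: 
        r=cv2.minAreaRect(c)
        if 270<r[0][0]<350 and 170<r[0][1]<250: print(r); rep(ray('top',np.roll(cv2.boxPoints(r),0,0),0.07))
# side view corners: near(+x,-y), +x+y , -x-y
S=np.array([(545,172),(408,378),(110,300),(275,118)])/6+np.array([225,200])-.4
print(np.round(ray('side',S,0.07),4))
C=ray('top',P,0.07)
print(proj('side',C), S)
# fingertip check
print(ray('top',[(P.mean(0))],0.07))
E
```

```text
[[ 0.663  -0.0531]
 [ 0.5654 -0.2373]
 [ 0.4258 -0.1631]
 [ 0.523   0.0209]] centre [ 0.54426907 -0.10812941] sides [np.float64(0.1583), np.float64(0.2085), np.float64(0.1581), np.float64(0.2081)]
yaw -27.87653715669322 -27.923378179141988
((311.3000183105469, 207.39999389648438), (75.13188171386719, 56.79612731933594), 26.56505012512207)
[[ 0.5228  0.0219]
 [ 0.6661 -0.0525]
 [ 0.5663 -0.2394]
 [ 0.4255 -0.1632]] centre [ 0.54517096 -0.10829   ] sides [np.float64(0.2092), np.float64(0.1615), np.float64(0.2119), np.float64(0.16)]
yaw 62.08366884465513 62.08504149710045
[[ 0.6609 -0.0571  0.07  ]
 [ 0.5633 -0.2436  0.07  ]
 [ 0.4278 -0.164   0.07  ]
 [ 0.5236  0.0156  0.07  ]]
[[315.86199195 227.62805263]
 [293.04829073 261.28996176]
 [242.2381266  249.46461723]
 [270.10550648 218.51091463]] [[315.43333333 228.26666667]
 [292.6        262.6       ]
 [242.93333333 249.6       ]
 [270.43333333 219.26666667]]
[[ 0.54359275 -0.10830855  0.07      ]]
```

```bash
cat >> h.py <<'E'
ctr=np.array([0.544,-0.1085]); yw=np.radians(-27.9)
cx=np.array([np.cos(yw),np.sin(yw)]); cy=np.array([-cx[1],cx[0]])
PAD={'front':ctr-.067*cx,'back':ctr+.067*cx,'left':ctr+.092*cy,'right':ctr-.092*cy}
YAW={'front':yw+np.pi/2,'back':yw+np.pi/2,'left':yw,'right':yw}
def shift(name,tipz,s=None):
    s=s or status.observe(); t=np.r_[PAD[name],tipz+robot.tcp_to_tips]
    M=R.from_euler('xyz',s['tool_rot']); G=R.from_euler('xyz',[-np.pi/2,0,YAW[name]])
    print(name,'t',round(s['time'],3),'pos',np.round(s['tool_pos'],4),'F',np.round(s['contact_force'],1),
      'shift',np.round(M.inv().apply(t-s['tool_pos']),4),'turn',np.round((M.inv()*G).as_rotvec(),4))
E
python3 - <<'E'
from h import *
shift('front',0.115)
E
```

```text
front t 0.1 pos [0.1458 0.504  0.2431] F [0.4 0.3 0.2] shift [-0.4638  0.1116 -0.4872] turn [-1.000e-04  2.051e-01 -1.400e-03]
```

```bash
python3 -m creep '[{"dx":-0.014,"dz":-0.015,"gripper":0},{"dx":-0.046,"dz":-0.049,"ry":0.03,"gripper":0},{"dx":-0.083,"dz":-0.088,"ry":0.06,"gripper":0},{"dx":-0.121,"dz":-0.127,"ry":0.09,"gripper":0},{"dx":-0.158,"dz":-0.166,"ry":0.12,"gripper":0},{"dx":-0.195,"dz":-0.205,"ry":0.15,"gripper":0},{"dx":-0.232,"dz":-0.244,"ry":0.18,"gripper":0},{"dx":-0.269,"dz":-0.283,"ry":0.205,"gripper":0},{"dx":-0.306,"dz":-0.322,"dy":0.01,"ry":0.205,"gripper":0},{"dx":-0.343,"dz":-0.361,"dy":0.02,"ry":0.205,"gripper":0},{"dx":-0.38,"dz":-0.4,"dy":0.035,"ry":0.205,"gripper":0},{"dx":-0.415,"dz":-0.437,"dy":0.05,"ry":0.205,"gripper":0},{"dx":-0.442,"dz":-0.465,"dy":0.07,"ry":0.205,"gripper":0},{"dx":-0.458,"dz":-0.481,"dy":0.09,"ry":0.205,"gripper":0},{"dx":-0.464,"dz":-0.487,"dy":0.107,"ry":0.205,"gripper":0},{"dx":-0.464,"dz":-0.487,"dy":0.112,"ry":0.205,"gripper":0},{"dx":-0.464,"dz":-0.487,"dy":0.112,"ry":0.205,"gripper":0}]'
python3 - <<'E'
from h import *
shift('front',0.08); print(status.observe()['opening'])
for n in("top","side"):
    p,d=read_camera(n); cv2.imwrite(f"pics/{n}1.png",p[:,:,::-1])
    c=p[150:270,200:390] if n=='top' else p[130:300,200:370]
    cv2.imwrite(f"pics/c{n}1.png",cv2.resize(np.clip(c[:,:,::-1]*1.4,0,255).astype('uint8'),None,fx=3.5,fy=3.5,interpolation=2))
print(proj('side',[np.r_[PAD['front'],.077]]),proj('side',[status.observe()['tool_pos']-[0,0,.017]]))
E
```

```text
front t 0.1 pos [0.1458 0.504  0.2431] F [0.4 0.3 0.2] shift [-0.4638  0.1466 -0.4872] turn [-1.000e-04  2.051e-01 -1.400e-03]
0.0920424355783488
[[260.48835745 231.88457299]] [[167.57515386 132.55348882]]invalid input at $[0]: expected keys dx, dy, dz, rx, ry, rz, gripper
```

View pics/cside1.png

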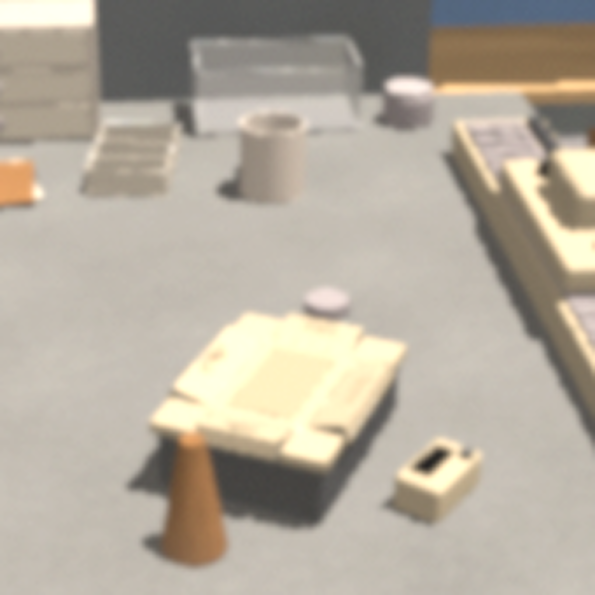

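View pics/ctop1.png

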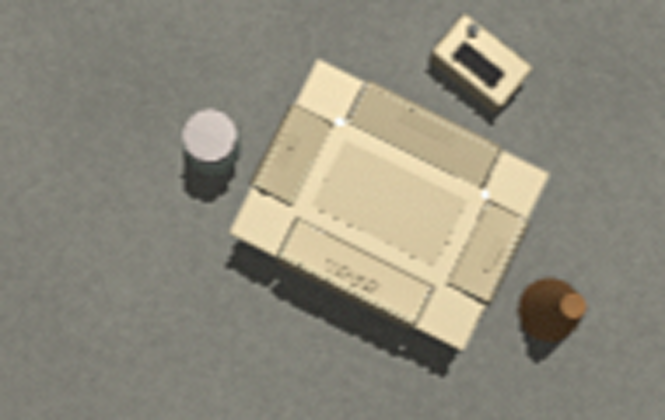

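The call was refused because every row needs all the keys, so the arm hasn't moved. I'll send it again with complete rows.

```bash
python3 -m creep '[{"dx":-0.014,"dy":0,"dz":-0.015,"rx":0,"ry":0,"rz":0,"gripper":0},{"dx":-0.046,"dy":0,"dz":-0.049,"rx":0,"ry":0.03,"rz":0,"gripper":0},{"dx":-0.083,"dy":0,"dz":-0.088,"rx":0,"ry":0.06,"rz":0,"gripper":0},{"dx":-0.121,"dy":0,"dz":-0.127,"rx":0,"ry":0.09,"rz":0,"gripper":0},{"dx":-0.158,"dy":0,"dz":-0.166,"rx":0,"ry":0.12,"rz":0,"gripper":0},{"dx":-0.195,"dy":0,"dz":-0.205,"rx":0,"ry":0.15,"rz":0,"gripper":0},{"dx":-0.232,"dy":0,"dz":-0.244,"rx":0,"ry":0.18,"rz":0,"gripper":0},{"dx":-0.269,"dy":0,"dz":-0.283,"rx":0,"ry":0.205,"rz":0,"gripper":0},{"dx":-0.306,"dy":0.01,"dz":-0.322,"rx":0,"ry":0.205,"rz":0,"gripper":0},{"dx":-0.343,"dy":0.02,"dz":-0.361,"rx":0,"ry":0.205,"rz":0,"gripper":0},{"dx":-0.38,"dy":0.035,"dz":-0.4,"rx":0,"ry":0.205,"rz":0,"gripper":0},{"dx":-0.415,"dy":0.05,"dz":-0.437,"rx":0,"ry":0.205,"rz":0,"gripper":0},{"dx":-0.442,"dy":0.07,"dz":-0.465,"rx":0,"ry":0.205,"rz":0,"gripper":0},{"dx":-0.458,"dy":0.09,"dz":-0.481,"rx":0,"ry":0.205,"rz":0,"gripper":0},{"dx":-0.464,"dy":0.107,"dz":-0.487,"rx":0,"ry":0.205,"rz":0,"gripper":0},{"dx":-0.464,"dy":0.112,"dz":-0.487,"rx":0,"ry":0.205,"rz":0,"gripper":0},{"dx":-0.464,"dy":0.112,"dz":-0.487,"rx":0,"ry":0.205,"rz":0,"gripper":0}]'
python3 - <<'E'
from h import *
shift('front',0.08); print(status.observe()['opening'])
for n in("top","side"):
    p,d=read_camera(n); cv2.imwrite(f"pics/{n}1.png",p[:,:,::-1])
    c=p[150:270,200:390] if n=='top' else p[130:300,200:370]
    cv2.imwrite(f"pics/c{n}2.png",cv2.resize(np.clip(c[:,:,::-1]*1.4,0,255).astype('uint8'),None,fx=3.5,fy=3.5,interpolation=2))
print(proj('side',[np.r_[PAD['front'],.077]]),proj('side',[status.observe()['tool_pos']-[0,0,.017]]))
E
```

```text
time: 2.33
tool_pos: [0.4841, -0.0768, 0.1318]
tool_rot: [-1.57, 0.0, 1.084]
contact_force: [0.5, 0.1, 0.3]
opening: 0.0004
front t 2.325 pos [ 0.4841 -0.0768  0.1318] F [0.5 0.1 0.3] shift [-0.      0.0348 -0.0008] turn [-0.0007  0.     -0.    ]
0.0003768842089056216
[[260.48835745 231.88457299]] [[260.31030841 220.86290174]]
```

View pics/cside2.png

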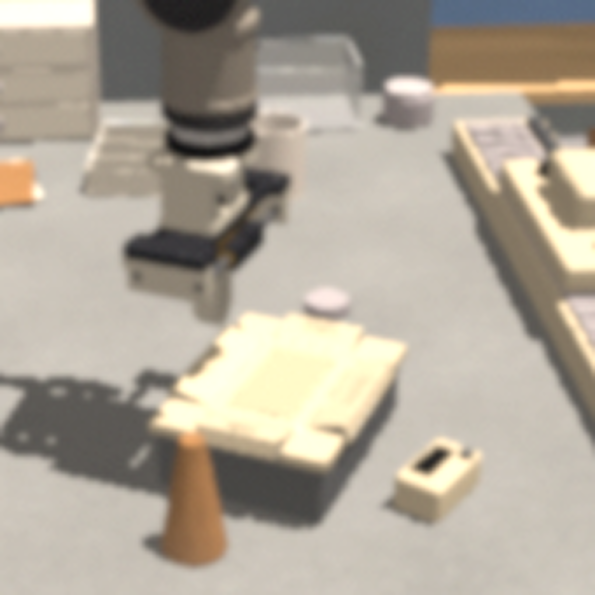

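View pics/ctop2.png

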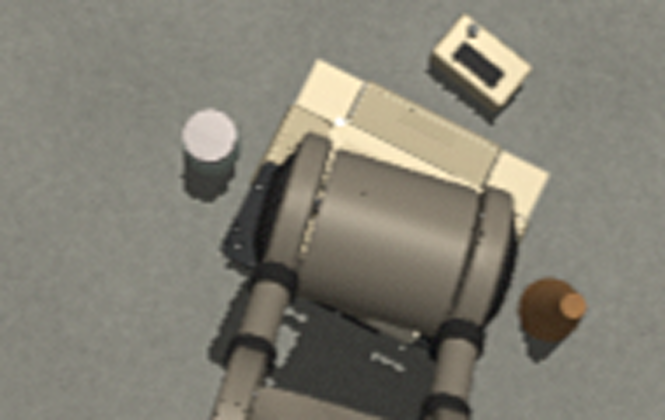

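```bash
python3 -m creep '[{"dx":0,"dy":0.012,"dz":0,"rx":0,"ry":0,"rz":0,"gripper":0},{"dx":0,"dy":0.026,"dz":0,"rx":0,"ry":0,"rz":0,"gripper":0},{"dx":0,"dy":0.032,"dz":0,"rx":0,"ry":0,"rz":0,"gripper":0},{"dx":0,"dy":0.035,"dz":0,"rx":0,"ry":0,"rz":0,"gripper":0},{"dx":0,"dy":0.037,"dz":0,"rx":0,"ry":0,"rz":0,"gripper":0},{"dx":0,"dy":0.039,"dz":0,"rx":0,"ry":0,"rz":0,"gripper":0},{"dx":0,"dy":0.041,"dz":0,"rx":0,"ry":0,"rz":0,"gripper":0},{"dx":0,"dy":0.0415,"dz":0,"rx":0,"ry":0,"rz":0,"gripper":0}]'
```

```text
time: 3.42
tool_pos: [0.485, -0.0769, 0.0903]
tool_rot: [-1.572, -0.0, 1.084]
contact_force: [0.2, 0.7, -0.4]
opening: -0.0
```

```bash
python3 -m creep '[{"dx":0,"dy":0.001,"dz":0,"rx":0,"ry":0,"rz":0,"gripper":0},{"dx":0,"dy":0.002,"dz":0,"rx":0,"ry":0,"rz":0,"gripper":0},{"dx":0,"dy":0.0025,"dz":0,"rx":0,"ry":0,"rz":0,"gripper":0}]'
python3 - <<'E'
from h import *
p,d=read_camera('side'); c=p[180:300,200:370]
cv2.imwrite("pics/cside3.png",cv2.resize(np.clip(c[:,:,::-1]*1.2,0,255).astype('uint8'),None,fx=4.5,fy=4.5,interpolation=2))
E
```

```text
time: 3.8
tool_pos: [0.4847, -0.0768, 0.0876]
tool_rot: [-1.571, -0.0, 1.084]
contact_force: [-0.5, -0.5, -0.0]
opening: 0.0006
```

View pics/cside3.png

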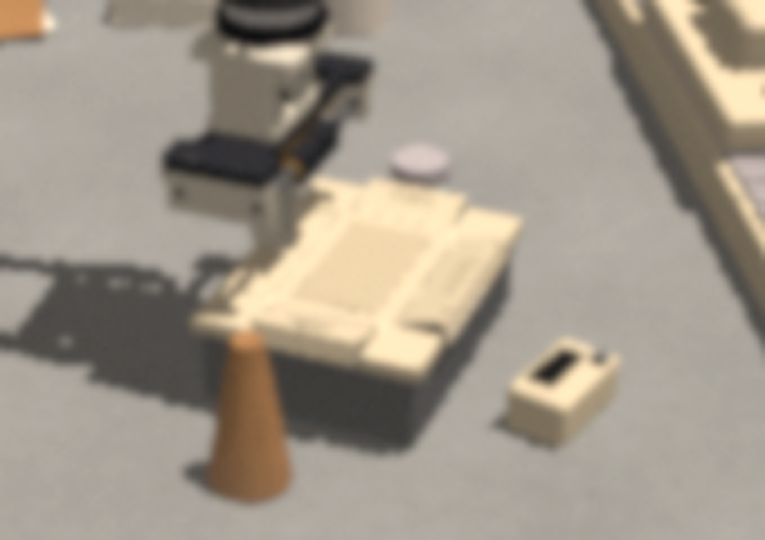

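```bash
python3 - <<'E'
from h import *
shift('back',0.071)
E
python3 -m creep '[{"dx":0,"dy":-0.015,"dz":0,"rx":0,"ry":0,"rz":0,"gripper":0},{"dx":0,"dy":-0.035,"dz":-0.01,"rx":0,"ry":0,"rz":0,"gripper":0},{"dx":0,"dy":-0.042,"dz":-0.045,"rx":0,"ry":0,"rz":0,"gripper":0},{"dx":0,"dy":-0.042,"dz":-0.09,"rx":0,"ry":0,"rz":0,"gripper":0},{"dx":0,"dy":-0.042,"dz":-0.122,"rx":0,"ry":0,"rz":0,"gripper":0},{"dx":0,"dy":-0.036,"dz":-0.134,"rx":0,"ry":0,"rz":0,"gripper":0},{"dx":0,"dy":-0.022,"dz":-0.134,"rx":0,"ry":0,"rz":0,"gripper":0},{"dx":0,"dy":-0.012,"dz":-0.134,"rx":0,"ry":0,"rz":0,"gripper":0},{"dx":0,"dy":-0.0085,"dz":-0.134,"rx":0,"ry":0,"rz":0,"gripper":0},{"dx":0,"dy":-0.006,"dz":-0.134,"rx":0,"ry":0,"rz":0,"gripper":0},{"dx":0,"dy":-0.004,"dz":-0.134,"rx":0,"ry":0,"rz":0,"gripper":0},{"dx":0,"dy":-0.002,"dz":-0.134,"rx":0,"ry":0,"rz":0,"gripper":0},{"dx":0,"dy":-0.001,"dz":-0.134,"rx":0,"ry":0,"rz":0,"gripper":0},{"dx":0,"dy":0,"dz":-0.134,"rx":0,"ry":0,"rz":0,"gripper":0}]'
python3 - <<'E'
from h import *
shift('left',0.115); shift('right',.115)
p,d=read_camera('side'); c=p[180:300,200:370]
cv2.imwrite("pics/cside4.png",cv2.resize(np.clip(c[:,:,::-1]*1.2,0,255).astype('uint8'),None,fx=4.5,fy=4.5,interpolation=2))
E
```

```text
back t 3.85 pos [ 0.4847 -0.0768  0.0876] F [-0.6 -1.3 -0.8] shift [-0.0003 -0.0005 -0.1342] turn [-0.0002  0.0001  0.    ]
time: 5.6
tool_pos: [0.6033, -0.1395, 0.0876]
tool_rot: [-1.571, -0.0, 1.084]
contact_force: [0.6, 0.2, -0.6]
opening: 0.0005
left t 5.6 pos [ 0.6033 -0.1395  0.0876] F [ 0.6  0.2 -0.6] shift [ 0.0917 -0.0444  0.0668] turn [-0.0000e+00  1.5709e+00  3.0000e-04]
right t 5.6 pos [ 0.6033 -0.1395  0.0876] F [ 0.6  0.2 -0.6] shift [-0.0923 -0.0444  0.0669] turn [-0.0000e+00  1.5709e+00  3.0000e-04]
```

View pics/cside4.png

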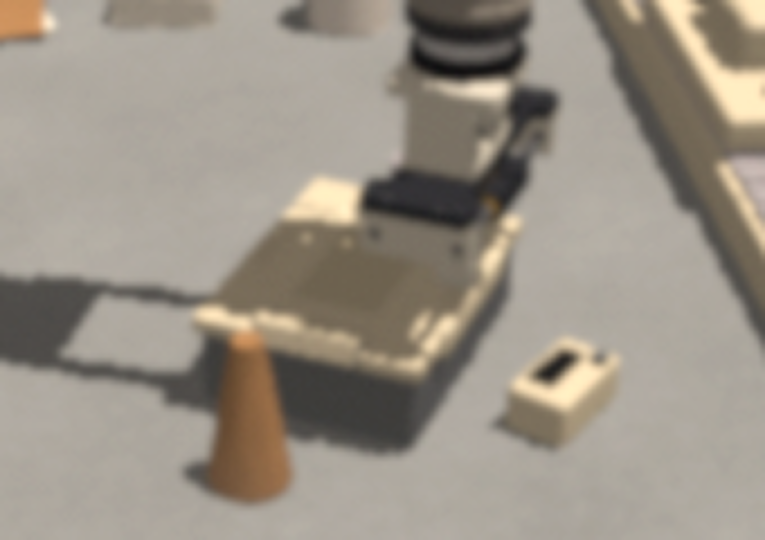

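Run:
```python
from h import *
print(status.observe()['qpos'])
```

```text
[-3.50981929e-01  6.62698422e-01  1.44276574e+00  1.34606185e-04
  1.03627804e+00 -1.43507162e+00]
```

```bash
python3 -m creep '[{"dx":0,"dy":-0.015,"dz":0,"rx":0,"ry":0,"rz":0,"gripper":0},{"dx":0,"dy":-0.035,"dz":0,"rx":0,"ry":0.08,"rz":0,"gripper":0},{"dx":0.01,"dy":-0.045,"dz":0.007,"rx":0,"ry":0.25,"rz":0,"gripper":0},{"dx":0.022,"dy":-0.045,"dz":0.016,"rx":0,"ry":0.43,"rz":0,"gripper":0},{"dx":0.036,"dy":-0.045,"dz":0.026,"rx":0,"ry":0.61,"rz":0,"gripper":0},{"dx":0.05,"dy":-0.045,"dz":0.036,"rx":0,"ry":0.79,"rz":0,"gripper":0},{"dx":0.064,"dy":-0.045,"dz":0.046,"rx":0,"ry":0.97,"rz":0,"gripper":0},{"dx":0.076,"dy":-0.045,"dz":0.055,"rx":0,"ry":1.15,"rz":0,"gripper":0},{"dx":0.086,"dy":-0.045,"dz":0.062,"rx":0,"ry":1.33,"rz":0,"gripper":0},{"dx":0.092,"dy":-0.045,"dz":0.067,"rx":0,"ry":1.48,"rz":0,"gripper":0},{"dx":0.092,"dy":-0.038,"dz":0.067,"rx":0,"ry":1.571,"rz":0,"gripper":0},{"dx":0.092,"dy":-0.025,"dz":0.067,"rx":0,"ry":1.571,"rz":0,"gripper":0},{"dx":0.092,"dy":-0.013,"dz":0.067,"rx":0,"ry":1.571,"rz":0,"gripper":0},{"dx":0.092,"dy":-0.009,"dz":0.067,"rx":0,"ry":1.571,"rz":0,"gripper":0},{"dx":0.092,"dy":-0.0065,"dz":0.067,"rx":0,"ry":1.571,"rz":0,"gripper":0},{"dx":0.092,"dy":-0.0045,"dz":0.067,"rx":0,"ry":1.571,"rz":0,"gripper":0},{"dx":0.092,"dy":-0.0025,"dz":0.067,"rx":0,"ry":1.571,"rz":0,"gripper":0},{"dx":0.092,"dy":-0.001,"dz":0.067,"rx":0,"ry":1.571,"rz":0,"gripper":0},{"dx":0.092,"dy":0,"dz":0.067,"rx":0,"ry":1.571,"rz":0,"gripper":0},{"dx":0.092,"dy":0,"dz":0.067,"rx":0,"ry":1.571,"rz":0,"gripper":0}]'
python3 - <<'E'
from h import *
shift('left',0.071); shift('right',.115)
p,d=read_camera('side'); c=p[180:300,200:370]
cv2.imwrite("pics/cside5.png",cv2.resize(np.clip(c[:,:,::-1]*1.2,0,255).astype('uint8'),None,fx=4.5,fy=4.5,interpolation=2))
E
```

```text
time: 8.15
tool_pos: [0.5869, -0.0269, 0.0875]
tool_rot: [-1.571, 0.0, -0.487]
contact_force: [-0.3, 0.7, -0.0]
opening: 0.0008
left t 8.15 pos [ 0.5869 -0.0269  0.0875] F [-0.3  0.7 -0. ] shift [ 0.0002 -0.0005 -0.0002] turn [ 0.     -0.0001 -0.0003]
right t 8.15 pos [ 0.5869 -0.0269  0.0875] F [-0.3  0.7 -0. ] shift [ 0.0002 -0.0445 -0.1842] turn [ 0.     -0.0001 -0.0003]
```

View pics/cside5.png

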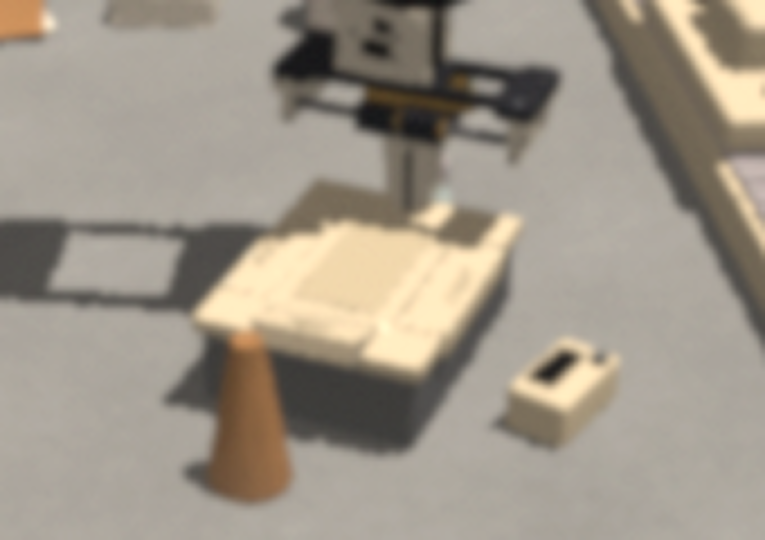

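```bash
python3 -m creep '[{"dx":0,"dy":-0.015,"dz":0,"rx":0,"ry":0,"rz":0,"gripper":0},{"dx":0,"dy":-0.035,"dz":-0.01,"rx":0,"ry":0,"rz":0,"gripper":0},{"dx":0,"dy":-0.045,"dz":-0.045,"rx":0,"ry":0,"rz":0,"gripper":0},{"dx":0,"dy":-0.045,"dz":-0.09,"rx":0,"ry":0,"rz":0,"gripper":0},{"dx":0,"dy":-0.045,"dz":-0.135,"rx":0,"ry":0,"rz":0,"gripper":0},{"dx":0,"dy":-0.045,"dz":-0.17,"rx":0,"ry":0,"rz":0,"gripper":0},{"dx":0,"dy":-0.038,"dz":-0.184,"rx":0,"ry":0,"rz":0,"gripper":0},{"dx":0,"dy":-0.025,"dz":-0.184,"rx":0,"ry":0,"rz":0,"gripper":0},{"dx":0,"dy":-0.013,"dz":-0.184,"rx":0,"ry":0,"rz":0,"gripper":0},{"dx":0,"dy":-0.009,"dz":-0.184,"rx":0,"ry":0,"rz":0,"gripper":0},{"dx":0,"dy":-0.0065,"dz":-0.184,"rx":0,"ry":0,"rz":0,"gripper":0},{"dx":0,"dy":-0.0045,"dz":-0.184,"rx":0,"ry":0,"rz":0,"gripper":0},{"dx":0,"dy":-0.0025,"dz":-0.184,"rx":0,"ry":0,"rz":0,"gripper":0},{"dx":0,"dy":-0.001,"dz":-0.184,"rx":0,"ry":0,"rz":0,"gripper":0},{"dx":0,"dy":0,"dz":-0.184,"rx":0,"ry":0,"rz":0,"gripper":0},{"dx":0,"dy":0,"dz":-0.184,"rx":0,"ry":0,"rz":0,"gripper":0}]'
```

```text
time: 10.2
tool_pos: [0.5009, -0.1893, 0.0875]
tool_rot: [-1.571, 0.0, -0.487]
contact_force: [-0.2, 0.6, -0.4]
opening: 0.0003
```

```bash
python3 -m creep '[{"dx":0,"dy":-0.015,"dz":0,"rx":0,"ry":0,"rz":0,"gripper":0},{"dx":0,"dy":-0.05,"dz":0,"rx":0,"ry":0,"rz":0,"gripper":0},{"dx":-0.01,"dy":-0.095,"dz":0.008,"rx":0,"ry":0,"rz":0,"gripper":0},{"dx":-0.04,"dy":-0.12,"dz":0.032,"rx":0,"ry":0,"rz":0,"gripper":0},{"dx":-0.08,"dy":-0.13,"dz":0.065,"rx":0,"ry":0,"rz":0,"gripper":0},{"dx":-0.12,"dy":-0.13,"dz":0.1,"rx":0,"ry":0,"rz":0,"gripper":0},{"dx":-0.16,"dy":-0.13,"dz":0.135,"rx":0,"ry":0,"rz":0,"gripper":0},{"dx":-0.2,"dy":-0.13,"dz":0.17,"rx":0,"ry":0,"rz":0,"gripper":0},{"dx":-0.24,"dy":-0.13,"dz":0.205,"rx":0,"ry":0,"rz":0,"gripper":0},{"dx":-0.28,"dy":-0.13,"dz":0.24,"rx":0,"ry":0,"rz":0,"gripper":0},{"dx":-0.32,"dy":-0.13,"dz":0.27,"rx":0,"ry":0,"rz":0,"gripper":0},{"dx":-0.36,"dy":-0.13,"dz":0.305,"rx":0,"ry":0,"rz":0,"gripper":0},{"dx":-0.39,"dy":-0.13,"dz":0.33,"rx":0,"ry":0,"rz":0,"gripper":0},{"dx":-0.4,"dy":-0.13,"dz":0.34,"rx":0,"ry":0,"rz":0,"gripper":0},{"dx":-0.4,"dy":-0.13,"dz":0.34,"rx":0,"ry":0,"rz":0,"gripper":0}]'
python3 - <<'E'
from h import *
for n in("top","side"):
    p,d=read_camera(n); cv2.imwrite(f"pics/{n}9.png",p[:,:,::-1])
a=[]
for k in (0,9):
    p=cv2.imread(f"pics/side{k}.png")[200:300,225:350]; a.append(cv2.resize(p,None,fx=3.1,fy=3.1,interpolation=2))
b=[]
for k in (0,9):
    p=cv2.imread(f"pics/top{k}.png")[155:265,235:360]; b.append(cv2.resize(p,None,fx=3.1,fy=2.6,interpolation=2))
cv2.imwrite("pics/cmp.png",np.clip(np.vstack([np.hstack(a),np.hstack(b)])*1.15,0,255)[:600])
E
```

```text
time: 12.08
tool_pos: [0.3066, 0.2984, 0.2182]
tool_rot: [-1.57, -0.001, -0.485]
contact_force: [-0.4, 0.0, -0.5]
opening: 0.0004[ WARN:0@7.292] global loadsave.cpp:1063 imwrite_ Unsupported depth image for selected encoder is fallbacked to CV_8U.
```

View pics/cmp.png

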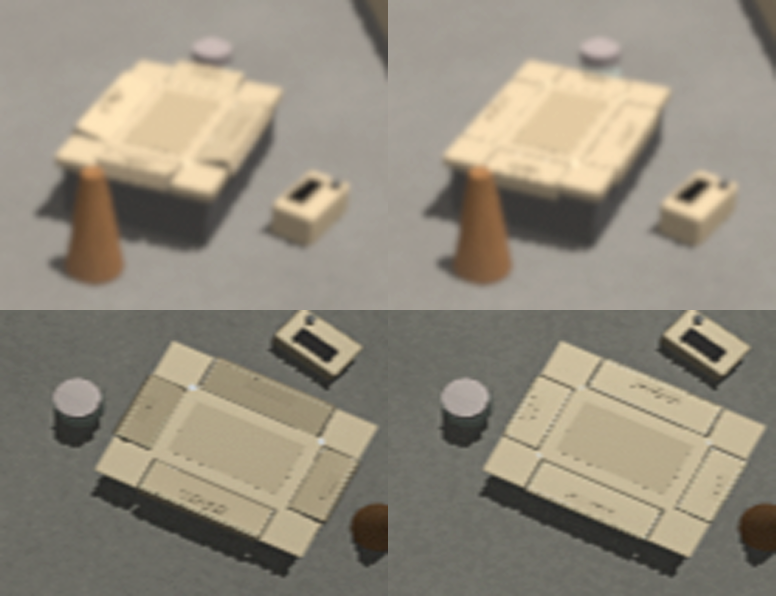

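View pics/top9.png

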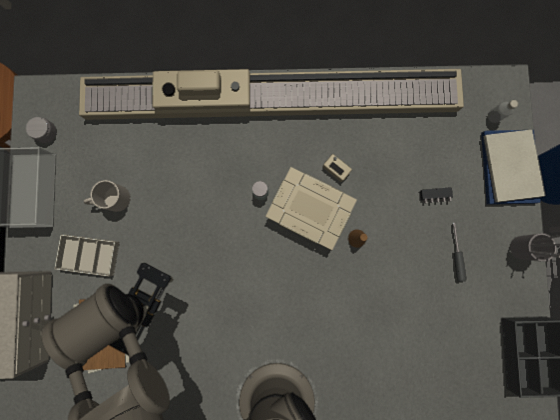

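Run:
```python
from h import *
for k in (0,9):
  for n in ('top','side'):
    g=cv2.imread(f"pics/{n}{k}.png",0).astype(float)
    def v(x,y):
        u=np.round(proj(n,[np.r_[ctr+x*cx+y*cy,.07]])[0]).astype(int); return g[u[1]-1:u[1]+2,u[0]-1:u[0]+2].mean().round(1)
    print(k,n,'front',v(-.062,.035),v(-.062,-.035),'back',v(.062,.035),v(.062,-.035),'left',v(.022,.087),v(-.022,.087),'right',v(.022,-.087),v(-.022,-.087),'corners',v(.062,.087),v(-.062,.087),v(.062,-.087),v(-.062,-.087))
a=cv2.imread("pics/top0.png",0);b=cv2.imread("pics/top9.png",0);d=cv2.absdiff(a,b)>20
d[:, :190]=0; ys,xs=np.nonzero(d); print('changed px',len(xs),xs.min(),xs.max(),ys.min(),ys.max())
c=cv2.imread("pics/side9.png")[210:275,235:325]; cv2.imwrite("pics/fin.png",cv2.resize(c,None,fx=8.5,fy=8.5,interpolation=2))
```

```text
0 top front 146.3 145.7 back 124.7 124.2 left 128.8 128.3 right 136.0 134.6 corners 159.4 154.0 155.3 151.2
0 side front 199.9 200.9 back 173.4 177.7 left 191.1 190.4 right 178.1 173.0 corners 191.8 192.8 194.6 194.7
9 top front 159.6 157.6 back 164.8 162.1 left 164.3 161.4 right 159.0 157.7 corners 165.1 159.7 160.7 156.6
9 side front 196.4 193.7 back 195.6 196.1 left 193.9 192.3 right 196.0 194.6 corners 194.0 194.9 196.4 196.4
changed px 2135 190 350 175 419
```

View pics/fin.png

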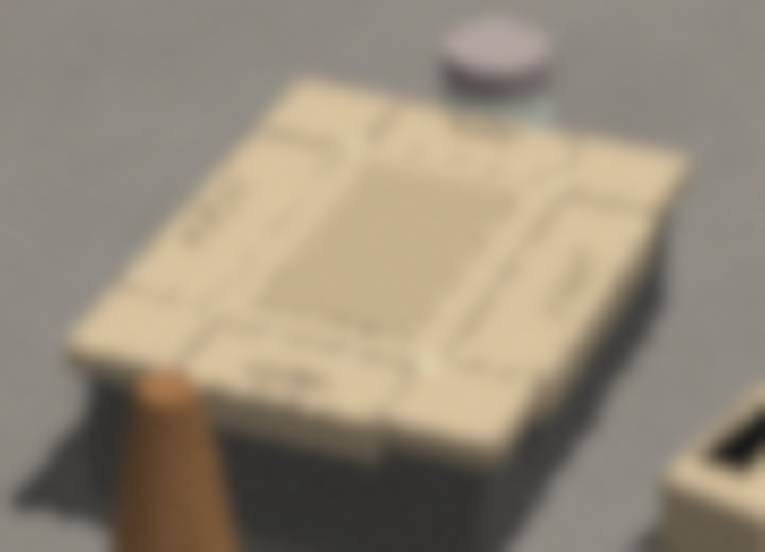

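All four flaps now match the fixed corners in brightness in both views. The pictures show them flush, and the case and bystanders are where they were. I'm handing in.

```bash
python3 -c "
from cell import robot,status
s=status.observe();print(s['time'],s['contact_force']);print(robot.hand_in())"
```

```text
12.175 [ 0.40881536 -0.28881847  0.1892341 ]
the job is handed in; nothing more can be done
None
```

I pressed the four flaps shut in the order front, back, left, right, using closed fingertips, then moved the arm clear and handed in at 12.2 s of the 42 s allowed.

**Flaps:** in the last pictures from both cameras, all four look level with the fixed lid corners. Their brightness matches the corners to within about 3%, where most of them had differed clearly while open.

**Case and other items:** comparing the top and side pictures by eye, the case, jar, cone and counter have not moved. From the top view, the mug, tray, weight and latch tool have not moved either.

**Limits of the checks:**
- **Clicks:** force readings came only at the end of each move, and each was near zero. No click was measured, so the evidence that the flaps are shut is the pictures.
- **Press depth:** the tips stopped at about 70.5 mm, just above the 70 mm lid.
- **First move:** my first move command was refused for missing keys, and the arm did not move.

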